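Flip the bench status flag

TASK

The repair is finished, so flip the round status flag half a turn over its pivot, until it lies flat on the rest on the other side with its cross face up, and move clear. Only push it gently with closed fingertips or the outside of the fingers: do not pinch it, and do not lift, tip or shift its stand. Leave the square flag with its stand, the jar, the solder spool and the screwdriver as they are.

Things in the scene. Friction and masses are not known exactly. Their poses are not given: they have to be found in the camera images.
- round_stand: loose stand of the round flag, 0.9 kg, steel base 160 x 92 x 10 mm (x, y, z). Origin: centre of its underside, below the pivot; z up. The flag starts on its -x side (roughly towards the robot). Two cheeks, 16 mm long in x, at y = +-37 to 43 mm, 109 mm high; two rest posts, 8 mm (x) by 30 mm (y), 98 mm high, at x = +-68 mm, y = 0. Nothing else stands on the base.
- round_pivot (a point): point on the round flag's hinge axis, midway between the cheeks, 100 mm above the bench and at mid-thickness of the flag; its axes are the stand's, the hinge runs along y
- round_flag (a joint): the round flag: white flag, 4 mm thick, 50 g, on a stiff friction hinge (0.05 N m; stays at any angle). The flag ends in a disc of 72 mm diameter whose rim reaches 93 mm from the pivot. Joint: 0 = level on the near rest (stand's -x side), face with round black boss up; pi/2 = upright; pi = level on the far rest (+x side), face with black cross up. Starts at 0 to 0.15; both ends are hard stops.
- square_stand: loose stand of the square flag, 0.9 kg, steel base 160 x 92 x 10 mm (x, y, z). Origin: centre of its underside, below the pivot; z up. The flag starts on its -x side (roughly towards the robot). Two cheeks, 16 mm long in x, at y = +-37 to 43 mm, 109 mm high; two rest posts, 8 mm (x) by 30 mm (y), 98 mm high, at x = +-68 mm, y = 0. Nothing else stands on the base.
- square_pivot (a point): point on the square flag's hinge axis, midway between the cheeks, 100 mm above the bench and at mid-thickness of the flag; its axes are the stand's, the hinge runs along y
- square_flag (a joint): the square flag: white flag, 4 mm thick, 50 g, on a stiff friction hinge (0.05 N m; stays at any angle). The flag is a square plate 64 x 64 mm that reaches 93 mm from the pivot. Joint: 0 = level on the near rest (stand's -x side), face with round black boss up; pi/2 = upright; pi = level on the far rest (+x side), face with black cross up. Starts at 0 to 0.15; both ends are hard stops.
- round_tail (a point): the tail is a straight strip 30 mm wide, 4 mm thick, in line with the flag, on the other side of the pivot (starts level on the +x side); pressing it down raises the flag. This point: middle of the end of the round flag's tail, 50 mm from the pivot, at mid-thickness; moves with the flag
- round_edge (a point): outermost point of the round flag's disc, 93 mm from the pivot, at mid-thickness; moves with the flag
- jar: bystander: small closed jar, 42 mm diameter, 50 mm high; origin at the centre of its underside
- spool: bystander: metal solder spool standing on end, 54 mm diameter, 40 mm high; origin at the centre of its underside
- driver: bystander: screwdriver 160 mm long lying along its own x; origin on the bench below its middle
There are look-alikes about, which are no part of the job. Leave any orange look-alike of the round_stand alone.

How it is judged:
By the outcome, as a careful person would: the job done as asked, in the order asked, and still so for the second after the job is handed in, with the robot touching nothing.
It also fails if it takes over 48 s, if anything falls off the work surface, if the arm or the gripper's body presses on something with over 40 N, if the wrist force passes 120 N, or if a joint passes its speed limit or range.

ROBOT

A 6-joint arm with a two-finger parallel gripper is mounted at the origin on the work surface. World frame = base frame: x ahead of the robot, y to its left, z up, the work surface at z = 0. Lengths are in m, angles in rad, forces in N, time in s.
With the tool pointing down it reaches from about 0.425 to 0.925 m from the base axis. Payload 12.5 kg.
Tool frame: the origin (TCP) lies at the very end of the fingers, on their centre line; the grasp point (between the pads) lies 19 mm behind it; z points along the fingers, x is the direction in which the jaws open and shut, and the axes are right-handed (so a half turn about z gives the same grasp; the last joint's range is limited). The gripper opens to 85 mm and grips with 20 to 120 N. Pads are 22 mm wide; open, the fingers measure 114 mm over their backs; the gripper's body (76 mm by 85 mm) begins 54 mm behind the grasp point. The pads swing forward as they close: fully open they stand 13 mm farther back than shut.
Start: joints at [1.012, 0.491, 1.559, -0, 1.092, -0.106], TCP at [0.273, 0.562, 0.231] pointing down, gripper open.
Joint ranges: [-3.1, 3.1], [-0.84, 2.19], [0.05, 2.79], [-1.13, 4.28], [0.06, 2.93], [-2.69, 2.69]. Speed limits (rad/s): [2.22, 2.22, 2.79, 3.14, 3.14, 3.14].

INTERFACE

Orientations are given as a unit quaternion [x, y, z, w].
In Python, from cell import ctrl, get_image, camera_info, hand_in, boxes_of, cut_out, spot_point gives the robot as it stands.
- The arm moves only by the tool step_arm, never from a script. Its argument "rows" is text: rows parted by semicolons, each of 7 numbers parted by spaces: the shift along the tool's x, y, z normalised to -1 to 1, where 1 is 0.75 m, then the turn, a rotation vector about the tool's x, y, z normalised to -1 to 1, where 1 is 90 degrees, then the opening, from 0 (shut) to 1 (fully open). A call has exactly 5 rows; each row shifts and turns the commanded pose from where the row before left it, along the tool's axes as they then stand; what a row does not reach is not made up. A row lasts 1/8 s, in which the tool goes at most 62.5 mm and 10.7 degrees, less where a joint would pass 70% of its speed; a pose out of reach is approached as far as the arm can. A call with a number of a shift or a turn outside -1 to 1 is refused whole. A call with a gripper value outside its range is refused whole. The fingers move at their own pace and stop on an object; "grip_force" is the grip in N (left out, the last holds). Time passes only in rows, so rows that do not move let the fingers close, or fill a call up. It gives the time, the measured TCP pose, the force and the opening at its end, in the units of the state.
- ctrl.state(): the state, without advancing time (a new reading comes with each control period).
- get_image(name): name is "scene" or "top" or "wrist"; returns the picture (480x640x3 uint8, red, green, blue); there is no depth.
- camera_info(name): a dict with "fx", "fy", "cx", "cy" (pixels), "position" and "rotation" of the camera in the world. Camera axes: x right, y down, z forward; pixel columns grow to the right and rows downward; lengths in m; the calibration is good to about 2 mm. The wrist camera is an equidistant fisheye: a pixel r from the principal point sees the ray r / f radians off the axis. A picture is of the moment at which its call begins: read the wrist's pose just before it. camera_info takes no time and is no camera call; for the wrist camera it gives the pose at the moment of the call.
- hand_in(): hands the job in, once; it reports no verdict.
Trained networks look in the newest picture that a camera, given by its name, has taken for a name from the list of things; names that differ only in an ending like _2 or _b are one class to them, and where a whole thing is asked for, a point or a joint stands for the part that bears it (a point fixed in the world has none). Each returns a list of dicts, best first, with "score" (0 to 1); they miss things now and then, are a little off and sometimes report something else, mostly with a low value. They report only what shows in the picture. A call takes as long as a camera call. They do not tell look-alikes from the thing itself.
- boxes_of(label, camera): "location" ([column, row] as shares, 0 to 1, of the picture: columns of its width, rows of its height, amid what is visible of it).
- cut_out(label, camera): "pixels" (480x640 bool, what is visible of it) and "location" ([column, row] as shares, 0 to 1, of the picture: columns of its width, rows of its height, amid what is visible of it).
- spot_point(label, camera): "location" ([column, row] as shares, 0 to 1, of the picture: columns of its width, rows of its height: a listed point, or the origin of a listed thing).
The state is a dict: "t": time; "joints": joint angles; "dq": joint speeds; "tau": joint torques, N m; "tool_pos": TCP position; "tool_rot": TCP orientation; "ft_force": force on the tool from outside, world axes, zero at the start; "torque": the same for the moment, N m; "opening": finger opening in m.
Only numpy, scipy, OpenCV 4.12 (cv2) and the standard library are available. Lean on these libraries where they do the work, as an engineer would, in place of code of your own. Each camera call takes 0.05 s, during which the arm holds its last target.

## Working session

There is one attempt and no reset: what is moved stays moved. The work goes in short steps, Python scripts to look and compute and a tool call to move; the robot and the scene stay as the last step left them, time stands still between calls to the robot, and variables do not carry over. Pictures are saved under pics/ and viewed, and the job is handed in when it is done.

Besides the shell and the picture viewer there is one more tool, called after ">>>" by a JSON object that holds its "api" and its "payload". step_arm: Moves the arm, as the interface text tells. Its arguments: {"type":"object","properties":{"rows":{"type":"string"},"grip_force":{"type":"number"}},"required":["rows"]}

```bash
ls; mkdir -p pics; cat > look.py <<'E'
import cv2,sys
from cell import *
def save(name,fn):
    im=get_image(name); cv2.imwrite('pics/'+fn,im[:,:,::-1]); return im
E
python3 - <<'E'
from look import *
import numpy as np
for c in ['scene','top']:
    save(c,c+'0.png')
    i=camera_info(c); print(c,i)
    for l in ['round_stand','round_pivot','round_tail','round_edge','square_stand']:
        print(l,[(round(d['score'],2),np.round(np.array(d['location'])*[640,480],1)) for d in spot_point(l,c)])
s=ctrl.state();print(s['t'],s['tool_pos'],s['tool_rot'],s['opening'])
E
```

```text
pics
scene {'fx': 527.7773055089142, 'fy': 527.7773055089142, 'cx': 330.75009099609804, 'cy': 237.84722618886977, 'position': array([1.05501827, 0.59485582, 0.8517973 ]), 'rotation': array([ 0.337335  ,  0.84843028, -0.37629096, -0.15740481])}
round_stand [(0.86, array([319.1, 175.3])), (0.67, array([258. , 258.6])), (0.56, array([160.5, 243.6]))]
round_pivot [(0.74, array([321.1, 141.9])), (0.7, array([252.6, 223.3])), (0.69, array([154.7, 209.9]))]
round_tail [(0.74, array([232.7, 229.4])), (0.63, array([302.4, 149.3])), (0.63, array([166. , 216.6]))]
round_edge [(0.93, array([122.8, 193.1])), (0.7, array([352.5, 136.1])), (0.66, array([292. , 209.7]))]
square_stand [(0.94, array([354.8, 353.7]))]
top {'fx': 447.2890102199802, 'fy': 447.2890102199802, 'cx': 312.70801556269805, 'cy': 233.50370396424054, 'position': array([ 0.33914882, -0.0150338 ,  1.05448404]), 'rotation': array([-0.70089184,  0.71014057, -0.03893544,  0.054176  ])}
round_stand [(0.87, array([444.3, 338.2])), (0.76, array([383.2, 195.3])), (0.76, array([456.8, 143.7]))]
round_pivot [(0.92, array([385.8, 190.7])), (0.69, array([459.8, 340.3])), (0.56, array([471.9, 126. ]))]
round_tail [(0.9, array([391.6, 166.7])), (0.89, array([447.7, 128.1])), (0.69, array([461.9, 320.5]))]
round_edge [(0.9, array([511.5, 115.8])), (0.81, array([446.4, 387.1])), (0.72, array([377.4, 226.8])), (0.46, array([488.8, 205.4]))]
square_stand [(0.59, array([236.8, 183.9])), (0.33, array([156.6, 188.1]))]
0.6 [0.27342768 0.56204289 0.2313256 ] [ 8.47790770e-01  5.30330847e-01  4.97277956e-05 -2.05723023e-05] 0.08535590382352184
```

View pics/scene0.png

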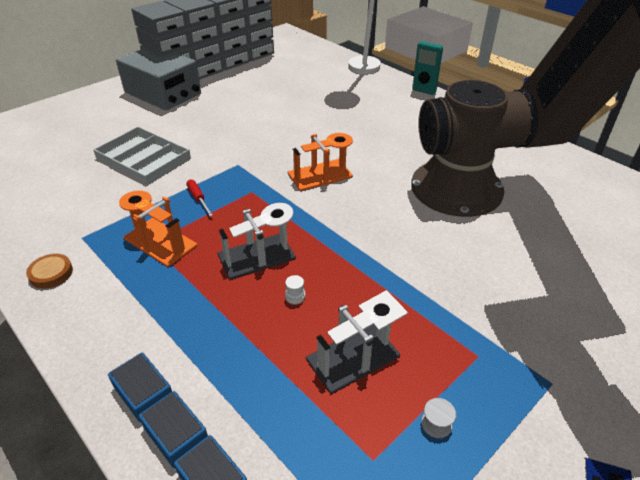

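View pics/top0.png

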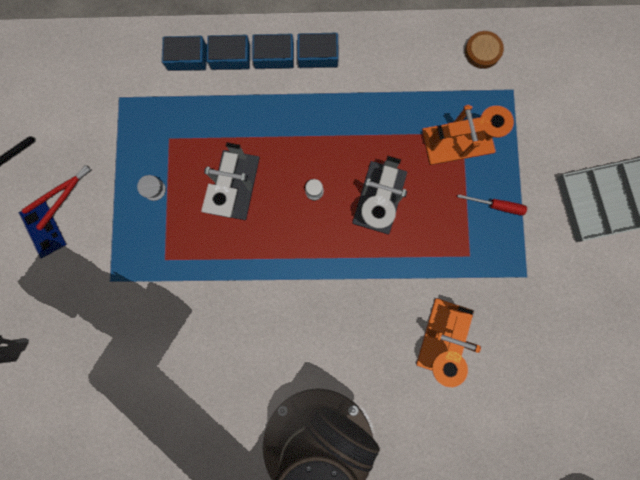

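The white round flag shows at scene (257,240) and top (380,195). Three things could be taken for it:
- Orange look-alike 1, scene (160,230) / top (465,140).
- Orange look-alike 2, scene (320,165) / top (450,340).
- White square flag, scene (355,345) / top (230,185).

I choose the white one with the disc. Next I'll triangulate it and check a close crop.

```bash
cat >> look.py <<'E'
import numpy as np
from scipy.spatial.transform import Rotation as R
def proj(c,P):
    i=camera_info(c); q=R.from_quat(i['rotation']).inv().apply(np.atleast_2d(P)-i['position'])
    return np.c_[i['fx']*q[:,0]/q[:,2]+i['cx'],i['fy']*q[:,1]/q[:,2]+i['cy']]
def onz(c,uv,z):
    i=camera_info(c); d=R.from_quat(i['rotation']).apply([(uv[0]-i['cx'])/i['fx'],(uv[1]-i['cy'])/i['fy'],1.])
    return i['position']+d*(z-i['position'][2])/d[2]
def model(p,yaw,th):
    """stand points: pivot xy, yaw, flag angle"""
    c,s=np.cos(yaw),np.sin(yaw)
    S=dict(stand=[0,0,0],pivot=[0,0,.1],tail=[.05*np.cos(th),0,.1-.05*np.sin(th)],edge=[-.093*np.cos(th),0,.1+.093*np.sin(th)])
    return {k:np.array([p[0]+c*v[0]-s*v[1],p[1]+s*v[0]+c*v[1],v[2]]) for k,v in S.items()}
E
python3 - <<'E'
from look import *
from scipy.optimize import least_squares
obs={'scene':dict(stand=(258,258.6),pivot=(252.6,223.3),tail=(232.7,229.4),edge=(292,209.7)),
'top':dict(stand=(383.2,195.3),pivot=(385.8,190.7),tail=(391.6,166.7),edge=(377.4,226.8))}
def f(v):
    m=model(v[:2],v[2],v[3]); return np.concatenate([(proj(c,m[k])[0]-o) for c in obs for k,o in obs[c].items()])
r=least_squares(f,[.5,-.15,-.2,.1],loss='soft_l1'); print(r.x,np.round(f(r.x),1))
for c,b in [('scene',(200,180,320,300)),('top',(330,130,440,250))]:
    im=cv2.imread(f'pics/{c}0.png'); 
    k=5; x0,y0,x1,y1=b; cr=cv2.resize(im[y0:y1,x0:x1],None,fx=k,fy=k,interpolation=cv2.INTER_CUBIC)
    x=r.x; R2=lambda p:np.array([x[0]+np.cos(x[2])*p[0]-np.sin(x[2])*p[1],x[1]+np.sin(x[2])*p[0]+np.cos(x[2])*p[1],p[2]])
    def line(P,col):
        q=(proj(c,np.array([R2(p) for p in P]))-[x0,y0]+.5)*k
        cv2.polylines(cr,[q.astype(np.int32)],True,col,1)
    line([(a*.08,b*.046,.01) for a,b in((1,1),(1,-1),(-1,-1),(-1,1))],(0,255,0))
    for s in(1,-1): line([(s*.068+a*.004,b*.015,.098) for a,b in((1,1),(1,-1),(-1,-1),(-1,1))],(255,0,255))
    for s in(1,-1): line([(a*.008,s*.040+b*.003,.109) for a,b in((1,1),(1,-1),(-1,-1),(-1,1))],(255,255,0))
    th=x[3]; 
    F=lambda u,v:(-u*np.cos(th),v,.1+u*np.sin(th)+.002)
    line([F(.057+.036*np.cos(t),.036*np.sin(t)) for t in np.linspace(0,6.28,40)],(0,0,255))
    line([F(0,.015),F(-.05,.015),F(-.05,-.015),F(0,-.015)],(0,128,255))
    cv2.imwrite(f'pics/{c}0fit.png',cr)
E
```

```text
[ 0.56031954 -0.15621832 -0.25677068  0.02161513] [-1.5 -2.5  0.2 -0.1 -1.3  1.2 -1.   0.3 -2.8  3.6  0.5 -1.4 -0.3  1.
 -0.6  3.5]
```

View pics/scene0fit.png

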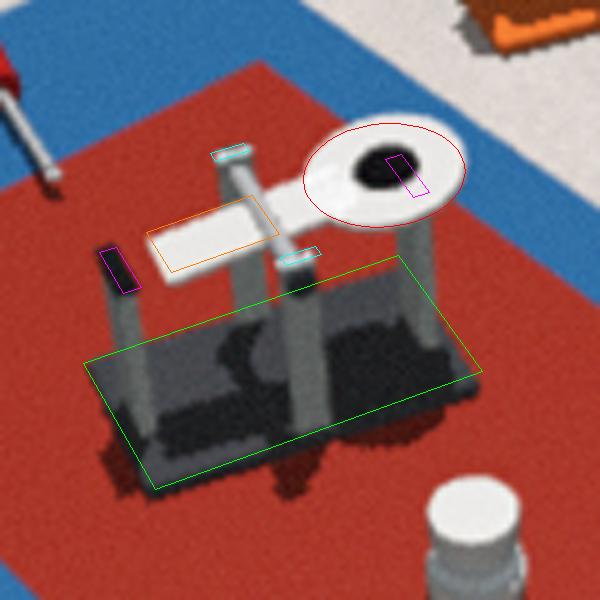

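View pics/top0fit.png

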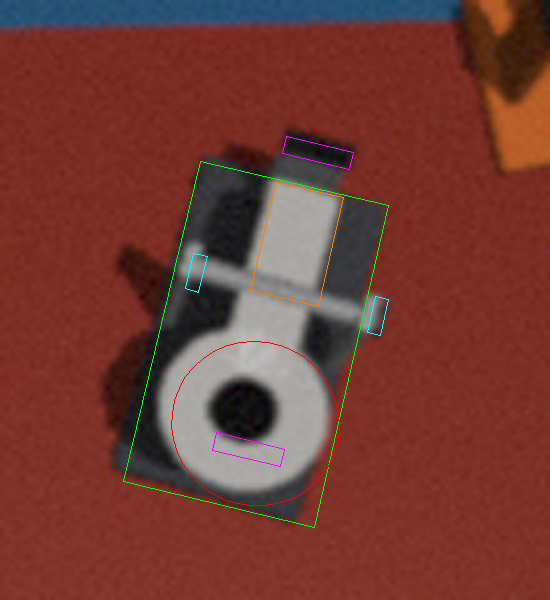

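The fit confirms this is the white flag with the round disc, boss up, nearly level. The yaw is a few degrees out, so I'll refit with corners picked from the crops.

```bash
python3 - <<'E'
from look import *
from scipy.optimize import least_squares
# crop pixels (x5): list of (cam, crop px, kind, local)
T=(330,130);Sc=(200,180)
pts=[('top',(243,410),'F',(.057,0,.002)),('top',(274,180),'F',(-.05,.015,.002)),('top',(343,196),'F',(-.05,-.015,.002)),
('top',(113,467),'B',(-.08,.046,.01)),('top',(298,521),'B',(-.08,-.046,.01)),('top',(287,133),'B',(.072,.015,.098)),('top',(355,153),'B',(.072,-.015,.098)),
('scene',(387,167),'F',(.057,0,.002)),('scene',(147,237),'F',(-.05,.015,.002)),('scene',(167,279),'F',(-.05,-.015,.002)),
('scene',(152,488),'B',(.08,-.046,.01)),('scene',(480,380),'B',(-.08,-.046,.01)),('scene',(98,252),'B',(.072,.015,.098)),('scene',(123,293),'B',(.072,-.015,.098))]
def P(v):
    out=[]
    for c,_,k,l in pts:
        a=l
        if k=='F': u,y,n=l; a=(-u*np.cos(v[3])+n*np.sin(v[3]),y,.1+u*np.sin(v[3])+n*np.cos(v[3]))
        out.append([v[0]+np.cos(v[2])*a[0]-np.sin(v[2])*a[1],v[1]+np.sin(v[2])*a[0]+np.cos(v[2])*a[1],a[2]])
    return np.array(out)
def f(v):
    p=P(v);r=[]
    for j,(c,px,_,_) in enumerate(pts):
        o=np.array(px)/5-.5+(T if c=='top' else Sc)
        r.append(proj(c,p[j])[0]-o-(v[4:6] if c=='top' else v[6:8]))
    return np.concatenate(r+[v[4:]*.7])
r=least_squares(f,[.56,-.156,-.257,.05,0,0,0,0],loss='soft_l1');print(r.x.round(4));print(f(r.x).round(1))
# offsets in the tool frame
s=ctrl.state();q=R.from_quat(s['tool_rot']);print(q.as_matrix().round(3))
E
```

```text
[ 0.5627 -0.1497 -0.3177  0.1829 -1.6699  0.3229 -2.0148 -4.6066]
[  0.2  -0.5  -0.    0.3  -0.7   1.   -0.7  -0.1  -0.1   0.7   0.5  -0.5
   0.1  -0.6   2.4   5.7   7.5  15.7  -0.7  -1.  -10.4 -20.1 -11.4 -17.6
   6.9  13.9  -2.2  -2.8  -1.2   0.2  -1.4  -3.2]
[[ 0.437  0.899  0.   ]
 [ 0.899 -0.437  0.   ]
 [ 0.     0.    -1.   ]]
```

```bash
cat > fit.py <<'E'
from look import *
from scipy.optimize import least_squares
T=(330,130);Sc=(200,180)
pts=[('top',(243,410),'F',(.057,0,.002)),('top',(274,180),'F',(-.05,.015,.002)),('top',(343,196),'F',(-.05,-.015,.002)),
('top',(113,467),'B',(-.08,.046,.01)),('top',(298,521),'B',(-.08,-.046,.01)),('top',(287,133),'B',(.072,.015,.098)),('top',(355,153),'B',(.072,-.015,.098)),
('scene',(387,167),'F',(.057,0,.002)),('scene',(147,237),'F',(-.05,-.015,.002)),('scene',(167,279),'F',(-.05,.015,.002)),
('scene',(152,488),'B',(.08,.046,.01)),('scene',(480,380),'B',(-.08,.046,.01)),('scene',(98,252),'B',(.072,-.015,.098)),('scene',(123,293),'B',(.072,.015,.098))]
def P(v):
    out=[]
    for c,_,k,l in pts:
        a=l
        if k=='F': u,y,n=l; a=(-u*np.cos(v[3])+n*np.sin(v[3]),y,.1+u*np.sin(v[3])+n*np.cos(v[3]))
        out.append([v[0]+np.cos(v[2])*a[0]-np.sin(v[2])*a[1],v[1]+np.sin(v[2])*a[0]+np.cos(v[2])*a[1],a[2]])
    return np.array(out)
def f(v):
    p=P(v);r=[]
    for j,(c,px,_,_) in enumerate(pts):
        o=np.array(px)/5-.5+(T if c=='top' else Sc)
        r.append(proj(c,p[j])[0]-o-(v[4:6] if c=='top' else v[6:8]))
    return np.concatenate(r+[v[4:]*.7])
r=least_squares(f,[.56,-.156,-.257,.05,0,0,0,0],loss='soft_l1');print(r.x.round(4));print(f(r.x).round(1))
E
python3 fit.py
```

```text
Traceback (most recent call last):
  File "fit.py", line 21, in <module>
    r=least_squares(f,[.56,-.156,-.257,.05,0,0,0,0],loss='soft_l1');print(r.x.round(4));print(f(r.x).round(1))
  File "fit.py", line 19, in f
    r.append(proj(c,p[j])[0]-o-(v[4:6] if c=='top' else v[6:8]))
             ~~~~^^^^^^^^
  File "look.py", line 8, in proj
    i=camera_info(c); q=R.from_quat(i['rotation']).inv().apply(np.atleast_2d(P)-i['position'])
ValueError: time passes only in moves, steps and waits
```

```bash
sed -i 's/^import numpy as np/import numpy as np, functools\n_ci=camera_info\n@functools.lru_cache(None)\ndef camera_info(n): return _ci(n)/' look.py; python3 fit.py; python3 -c "
from cell import ctrl; print(ctrl.state()['t'])"
```

```text
[ 0.5621 -0.1539 -0.3049  0.1134  0.1252  0.4901 -0.1536  0.523 ]
[ 0.4  0.3  0.  -0.3 -0.5  0.3 -0.3  0.4  0.4  0.6  0.2 -0.4 -0.1 -0.7
 -0.2  0.7  0.2  0.3  0.6  0.1 -0.7  0.1  0.6 -0.   0.1 -0.5 -0.7 -0.3
  0.1  0.3 -0.1  0.4]
0.6
```

Clean fit, with residuals under 1 px: pivot (0.562, -0.154), yaw -0.305 rad, flag angle 0.11. First I'll close the fingers, align tool x with stand y and travel high.

>>> {"api": "step_arm", "payload": {"rows": "0 0 0 0 0 -0.094 0; -0.05 0.044 0 0 0 0 0; -0.055 0.049 0 0 0 0 0; -0.055 0.049 0 0 0 0 0; -0.055 0.049 0 0 0 0 0", "grip_force": 20}}

```text
t: 1.23
tool_pos: [0.3621, 0.3637, 0.2315]
tool_rot: [0.806, 0.592, 0.0, -0.0]
ft_force: [1.0, -1.0, -0.1]
opening: 0.0002
```

>>> {"api": "step_arm", "payload": {"rows": "-0.055 0.049 0 0 0 0 0; -0.055 0.049 0 0 0 0 0; -0.055 0.049 0 0 0 0 0; -0.055 0.049 0 0 0 0 0; -0.055 0.049 0 0 0 0 0"}}

```text
t: 1.85
tool_pos: [0.4755, 0.1115, 0.2316]
tool_rot: [0.806, 0.591, 0.0, 0.0]
ft_force: [0.7, 0.7, -0.3]
opening: -0.0
```

```bash
cat > where.py <<'E'
from look import *
from cell import ctrl
def w():
    s=ctrl.state();q=R.from_quat(s['tool_rot']).as_matrix()
    yaw=-.305;ex=np.array([np.cos(yaw),np.sin(yaw)]);ey=np.array([-ex[1],ex[0]])
    d=s['tool_pos'][:2]-[.5621,-.1539]
    print('t',round(s['t'],2),'stand xyz mm',(1e3*np.array([d@ex,d@ey,s['tool_pos'][2]])).round(1),'F',s['ft_force'].round(2),'open',round(s['opening'],4))
    print('tool axes yaw of y',np.degrees(np.arctan2(q[1,1],q[0,1])).round(2),'z',q[:,2].round(3),'J',np.round(s['joints'],2))
if __name__=='__main__': w()
E
python3 where.py
```

```text
t 1.85 stand xyz mm [-162.3  227.2  231.6] F [ 0.74  0.68 -0.26] open -0.0
tool axes yaw of y -17.49 z [ 0.001  0.    -1.   ] J [ 0.1   0.3   1.88  0.    0.96 -1.17]
```

>>> {"api": "step_arm", "payload": {"rows": "-0.06 0.053 0 0 0 0 0; -0.06 0.053 0 0 0 0 0; -0.06 0.053 0 0 0 0 0; -0.06 0.053 0 0 0 0 0; -0.06 0.053 0 0 0 0 0"}}

```text
t: 2.48
tool_pos: [0.5975, -0.1631, 0.2314]
tool_rot: [0.806, 0.591, 0.0, 0.0]
ft_force: [0.5, 0.6, 0.1]
opening: 0.0002
```

>>> {"api": "step_arm", "payload": {"rows": "-0.004 0.006 0.04 0 0 0 0; 0 0 0.05 0 0 0 0; 0 0 0.04 0 0 0 0; 0 0 0 0 0 0 0; 0 0 0 0 0 0 0"}}

```text
t: 3.1
tool_pos: [0.6008, -0.1654, 0.135]
tool_rot: [0.806, 0.591, 0.0, 0.001]
ft_force: [-0.2, -0.2, 0.1]
opening: -0.0002
```

```bash
python3 - <<'E'
from where import *
w()
im=save('scene','s1.png');cv2.imwrite('pics/s1c.png',cv2.resize(im[100:300,180:380,::-1],None,fx=3,fy=3,interpolation=cv2.INTER_CUBIC))
im=save('wrist','w1.png')
E
```

```text
t 3.1 stand xyz mm [ 40.4   0.6 135. ] F [-0.21 -0.18  0.07] open -0.0002
tool axes yaw of y -17.48 z [ 0.001 -0.    -1.   ] J [-0.37  0.59  1.66  0.    0.89 -1.64]
```

View pics/s1c.png

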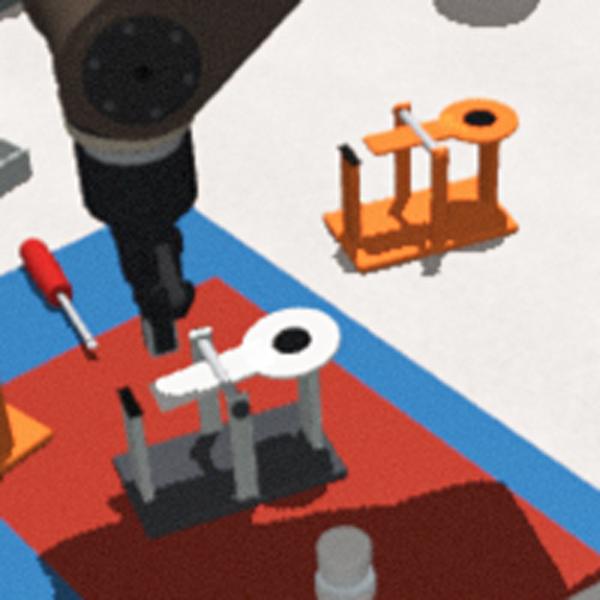

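View pics/w1.png

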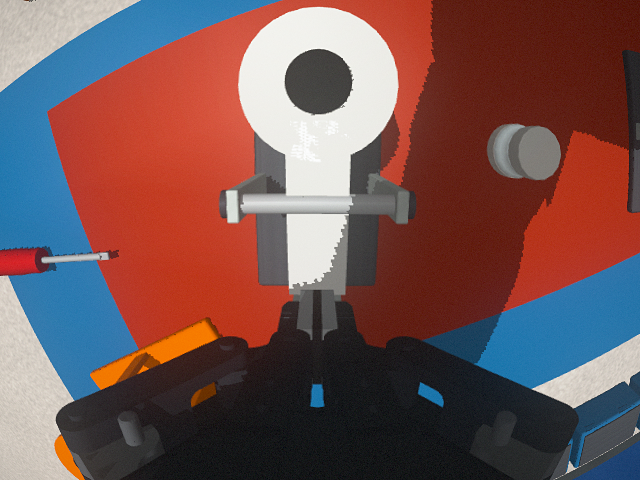

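The closed fingertips stand above the tail end, centred on the strip in the wrist picture at (318,295), with the jar well off to the right. I'll check where the wrist camera body sits relative to the rising flag.

```bash
python3 -c "
from look import *
i=camera_info('wrist');s=ctrl.state();print(R.from_quat(s['tool_rot']).inv().apply(i['position']-s['tool_pos']))"
```

```text
[ 0.00026991 -0.06812201 -0.14204572]
```

>>> {"api": "step_arm", "payload": {"rows": "0 0 0.03 0 0 0 0; 0 0 0.017 0 0 0 0; 0 0 0.006 0 0 0 0; 0 0 0.006 0 0 0 0; 0 0 0.006 0 0 0 0"}}

```text
t: 3.82
tool_pos: [0.6006, -0.1653, 0.0854]
tool_rot: [0.806, 0.591, 0.0, 0.0]
ft_force: [-0.7, -0.9, 2.2]
opening: 0.0003
```

>>> {"api": "step_arm", "payload": {"rows": "0 0 0.006 0 0 0 0; 0 0 0.006 0 0 0 0; 0 0 0.006 0 0 0 0; 0 0 0 0 0 0 0; 0 0 0 0 0 0 0"}}

```text
t: 4.45
tool_pos: [0.6001, -0.1652, 0.0714]
tool_rot: [0.806, 0.591, -0.0, -0.0]
ft_force: [-1.1, -0.2, -0.3]
opening: 0.0002
```

```bash
cat > snap.py <<'E'
import sys
from where import *
w()
im=save('scene',f's{sys.argv[1]}.png');cv2.imwrite(f'pics/s{sys.argv[1]}c.png',cv2.resize(im[100:300,180:380,::-1],None,fx=3,fy=3,interpolation=cv2.INTER_CUBIC))
E
python3 snap.py 2
```

```text
t 4.45 stand xyz mm [39.7  0.7 71.4] F [-1.06 -0.17 -0.34] open 0.0002
tool axes yaw of y -17.48 z [-0.  0. -1.] J [-0.37  0.68  1.71  0.    0.76 -1.64]
```

View pics/s2c.png

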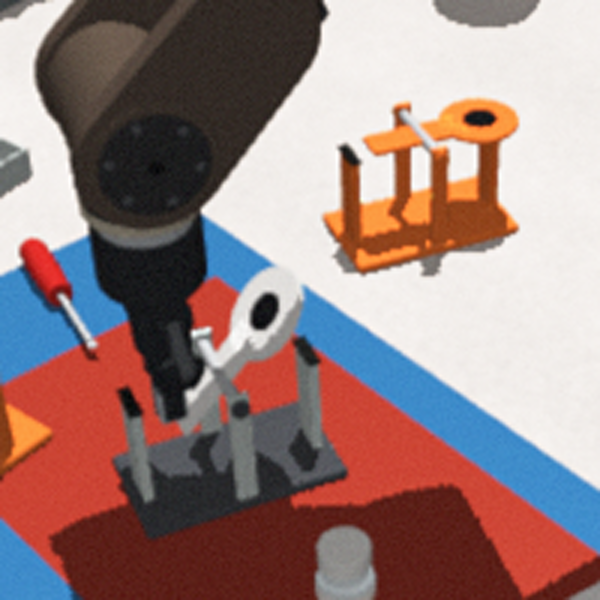

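The flag stands at about 45° and the stand has not moved. I'll lift, cross over the flag to the -x side and come down behind the rim.

>>> {"api": "step_arm", "payload": {"rows": "0 0 -0.04 0 0 0 0; 0 0 -0.07 0 0 0 0; 0 0 -0.07 0 0 0 0; 0 0 -0.045 0 0 0 0; 0 0 0 0 0 0 0"}}

```text
t: 5.12
tool_pos: [0.601, -0.1655, 0.2432]
tool_rot: [0.806, 0.591, 0.001, 0.002]
ft_force: [-0.6, 0.2, -0.3]
opening: -0.0001
```

>>> {"api": "step_arm", "payload": {"rows": "-0.001 -0.05 0 0 0 0 0; 0 -0.07 0 0 0 0 0; 0 -0.065 0 0 0 0 0; 0 0 0 0 0 0 0; 0 0 0 0 0 0 0"}}

```text
t: 5.75
tool_pos: [0.4681, -0.1245, 0.2401]
tool_rot: [0.806, 0.591, 0.0, 0.0]
ft_force: [-0.7, 0.1, 0.5]
opening: 0.0001
```

>>> {"api": "step_arm", "payload": {"rows": "0 0 0.04 0 0 0 0; 0 0 0.05 0 0 0 0; 0 0 0.035 0 0 0 0; 0 0 0 0 0 0 0; 0 0 0 0 0 0 0"}}

```text
t: 6.38
tool_pos: [0.4685, -0.1246, 0.147]
tool_rot: [0.806, 0.591, 0.0, 0.0]
ft_force: [-0.8, 0.1, 0.4]
opening: 0.0
```

```bash
python3 snap.py 3
```

```text
t 6.38 stand xyz mm [-9.81e+01 -1.00e-01  1.47e+02] F [-0.84  0.14  0.37] open 0.0
tool axes yaw of y -17.48 z [ 0.001 -0.    -1.   ] J [-0.4   0.41  1.99  0.    0.74 -1.66]
```

View pics/s3c.png

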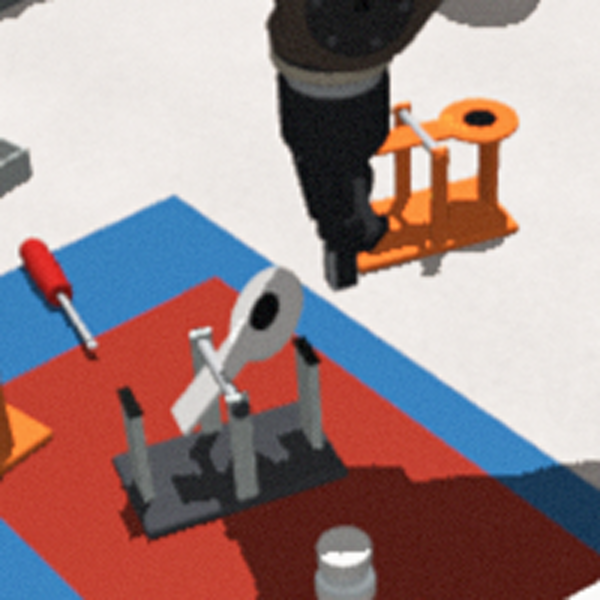

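>>> {"api": "step_arm", "payload": {"rows": "0 0.0173 0 0 0 0 0; 0 0.0133 -0.004 0 0 0 0; 0 0.0133 -0.004 0 0 0 0; 0 0.0133 -0.004 0 0 0 0; 0 0.0133 -0.004 0 0 0 0"}}

```text
t: 7.05
tool_pos: [0.5188, -0.1404, 0.1588]
tool_rot: [0.806, 0.591, 0.0, 0.0]
ft_force: [-0.9, 1.1, 1.4]
opening: -0.0002
```

>>> {"api": "step_arm", "payload": {"rows": "0 0.0133 -0.002 0 0 0 0; 0 0.0133 -0.002 0 0 0 0; 0 0.0133 -0.002 0 0 0 0; 0 0.003 -0.002 0 0 0 0; 0 0 0 0 0 0 0"}}

```text
t: 7.68
tool_pos: [0.5489, -0.1498, 0.1645]
tool_rot: [0.806, 0.591, 0.0, 0.0]
ft_force: [0.5, 0.5, 0.9]
opening: -0.0003
```

```bash
python3 snap.py 4
```

```text
t 7.67 stand xyz mm [-1.380e+01 -1.000e-01  1.645e+02] F [0.48 0.53 0.86] open -0.0003
tool axes yaw of y -17.48 z [ 0.  0. -1.] J [-0.38  0.49  1.77  0.    0.88 -1.65]
```

View pics/s4c.png

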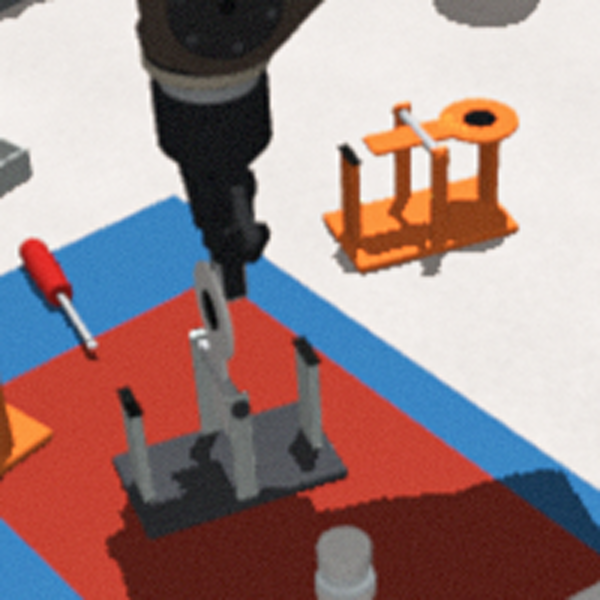

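>>> {"api": "step_arm", "payload": {"rows": "0 0.012 0.001 0 0 0 0; 0 0.012 0.001 0 0 0 0; 0 0.0107 0.004 0 0 0 0; 0 0.0107 0.004 0 0 0 0; 0 0.009 0.0065 0 0 0 0"}}

```text
t: 8.35
tool_pos: [0.5883, -0.1623, 0.1519]
tool_rot: [0.806, 0.591, 0.0, 0.0]
ft_force: [0.8, 1.2, 1.4]
opening: 0.0001
```

>>> {"api": "step_arm", "payload": {"rows": "0 0.009 0.0065 0 0 0 0; 0 0.007 0.009 0 0 0 0; 0 0.007 0.009 0 0 0 0; 0 0.0047 0.0103 0 0 0 0; 0 0.0047 0.0103 0 0 0 0"}}

```text
t: 8.98
tool_pos: [0.611, -0.1694, 0.1177]
tool_rot: [0.806, 0.591, -0.0, -0.0]
ft_force: [0.4, 0.4, -0.2]
opening: -0.0002
```

```bash
python3 snap.py 5
```

```text
t 8.97 stand xyz mm [ 5.130e+01 -1.000e-01  1.177e+02] F [ 0.44  0.41 -0.17] open -0.0002
tool axes yaw of y -17.48 z [-0.  0. -1.] J [-0.37  0.63  1.65  0.    0.87 -1.64]
```

View pics/s5c.png

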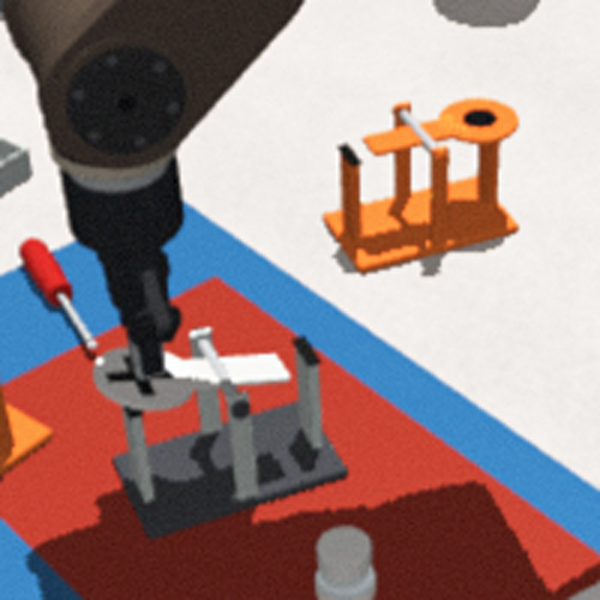

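The flag is about 15° above the far rest, cross face up. I'll press it down gently, watching the force.

>>> {"api": "step_arm", "payload": {"rows": "0 0.001 0.005 0 0 0 0; 0 0.001 0.004 0 0 0 0; 0 0.001 0.003 0 0 0 0; 0 0 0.003 0 0 0 0; 0 0 0.002 0 0 0 0"}}

```text
t: 9.65
tool_pos: [0.6132, -0.1701, 0.1056]
tool_rot: [0.806, 0.591, 0.0, 0.0]
ft_force: [1.1, -1.3, 0.8]
opening: -0.0002
```

>>> {"api": "step_arm", "payload": {"rows": "0 0 0.0015 0 0 0 0; 0 0 0.001 0 0 0 0; 0 0 0.001 0 0 0 0; 0 0 0 0 0 0 0; 0 0 0 0 0 0 0"}}

```text
t: 10.28
tool_pos: [0.613, -0.17, 0.1029]
tool_rot: [0.806, 0.591, -0.0, -0.0]
ft_force: [0.2, 0.3, 0.7]
opening: -0.0003
```

```bash
python3 where.py
```

```text
t 10.28 stand xyz mm [ 5.340e+01 -1.000e-01  1.029e+02] F [0.17 0.26 0.72] open -0.0003
tool axes yaw of y -17.48 z [-0.  0. -1.] J [-0.37  0.65  1.65  0.    0.84 -1.64]
```

>>> {"api": "step_arm", "payload": {"rows": "0 0 0.0007 0 0 0 0; 0 0 0 0 0 0 0; 0 0 0.0007 0 0 0 0; 0 0 0 0 0 0 0; 0 0 0 0 0 0 0"}}

```text
t: 10.9
tool_pos: [0.6131, -0.1701, 0.1021]
tool_rot: [0.806, 0.591, 0.0, 0.0]
ft_force: [-1.4, 0.7, 1.9]
opening: -0.0
```

```bash
python3 where.py
```

```text
t 10.9 stand xyz mm [ 5.350e+01 -1.000e-01  1.021e+02] F [-1.43  0.68  1.86] open -0.0
tool axes yaw of y -17.48 z [ 0.  0. -1.] J [-0.37  0.65  1.65  0.    0.84 -1.64]
```

>>> {"api": "step_arm", "payload": {"rows": "0 0 0.0007 0 0 0 0; 0 0 0 0 0 0 0; 0 0 0.0007 0 0 0 0; 0 0 0 0 0 0 0; 0 0 0 0 0 0 0"}}

```text
t: 11.52
tool_pos: [0.6131, -0.1701, 0.1018]
tool_rot: [0.806, 0.591, 0.0, 0.0]
ft_force: [-3.2, 1.5, 11.6]
opening: -0.0001
```

```bash
python3 snap.py 6
```

```text
t 11.53 stand xyz mm [ 5.350e+01 -1.000e-01  1.018e+02] F [-3.2   1.49 11.6 ] open -0.0001
tool axes yaw of y -17.48 z [ 0.001 -0.    -1.   ] J [-0.37  0.65  1.65  0.    0.84 -1.64]
```

View pics/s6c.png

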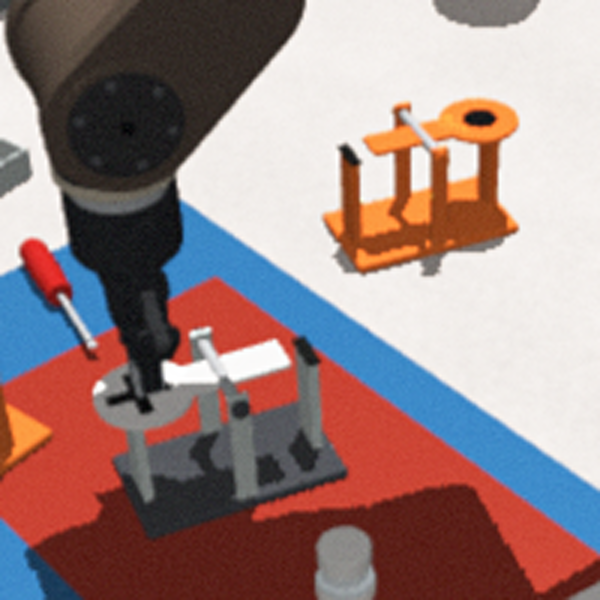

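Hard stop reached: the force jumped to 11.6 N at z = 101.8 mm, and the flag looks flat. I'll lift straight up and retreat.

>>> {"api": "step_arm", "payload": {"rows": "0 0 -0.002 0 0 0 0; 0 0 -0.01 0 0 0 0; 0 0 -0.06 0 0 0 0; 0 0 -0.07 0 0 0 0; 0 0 -0.06 0 0 0 0"}}

```text
t: 12.2
tool_pos: [0.613, -0.1701, 0.2545]
tool_rot: [0.806, 0.591, 0.0, 0.0]
ft_force: [0.1, -0.0, 0.6]
opening: -0.0002
```

>>> {"api": "step_arm", "payload": {"rows": "0.05 -0.05 0 0 0 0 0; 0.05 -0.05 0 0 0 0 0; 0.05 -0.05 0 0 0 0 0; 0.05 -0.05 0 0 0 0 0; 0 0 0 0 0 0 0"}}

```text
t: 12.82
tool_pos: [0.5137, 0.0205, 0.253]
tool_rot: [0.805, 0.593, 0.0, -0.0]
ft_force: [0.4, 0.1, 0.7]
opening: 0.0002
```

```bash
python3 snap.py 7; python3 - <<'E'
from look import *
im=save('top','top7.png')
k=5
for c,b in [('scene',(200,180,320,300)),('top',(330,130,440,250))]:
    im=cv2.imread('pics/s7.png' if c=='scene' else 'pics/top7.png')
    x0,y0,x1,y1=b; cr=cv2.resize(im[y0:y1,x0:x1],None,fx=k,fy=k,interpolation=cv2.INTER_CUBIC)
    x=[.5621,-.1539,-.3049]; R2=lambda p:np.array([x[0]+np.cos(x[2])*p[0]-np.sin(x[2])*p[1],x[1]+np.sin(x[2])*p[0]+np.cos(x[2])*p[1],p[2]])
    def line(P,col):
        q=(proj(c,np.array([R2(p) for p in P]))-[x0,y0]+.5)*k
        cv2.polylines(cr,[q.astype(np.int32)],True,col,1)
    line([(a*.08,b*.046,.01) for a,b in((1,1),(1,-1),(-1,-1),(-1,1))],(0,255,0))
    line([(-.068+a*.004,b*.015,.098) for a,b in((1,1),(1,-1),(-1,-1),(-1,1))],(255,0,255))
    line([(.057+.036*np.cos(t),.036*np.sin(t),.102) for t in np.linspace(0,6.28,40)],(0,0,255))
    line([(0,.015,.102),(-.05,.015,.102),(-.05,-.015,.102),(0,-.015,.102)],(0,128,255))
    cv2.imwrite(f'pics/{c}7fit.png',cr)
a=cv2.imread('pics/scene7fit.png');b=cv2.imread('pics/top7fit.png');h=540
cv2.imwrite('pics/fit7.png',cv2.resize(np.hstack([cv2.resize(a,(400,400)),cv2.resize(b,(367,400))]),None,fx=1,fy=1))
E
```

```text
t 12.82 stand xyz mm [-98.6 151.8 253. ] F [0.44 0.08 0.69] open 0.0002
tool axes yaw of y -17.3 z [ 0.  0. -1.] J [-0.09  0.31  1.8   0.    1.03 -1.36]
```

View pics/fit7.png

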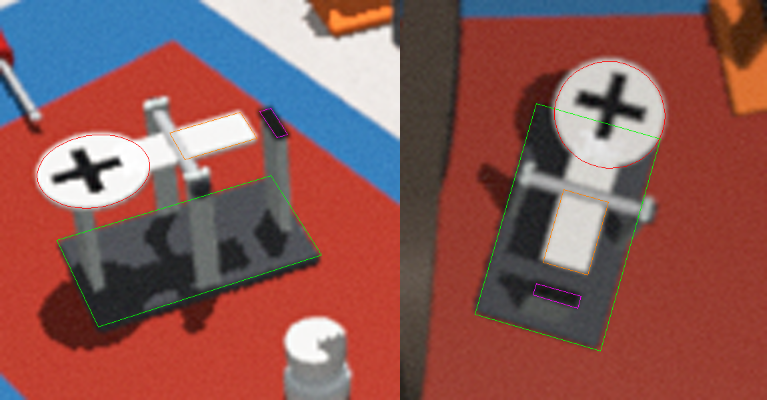

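View pics/s7.png

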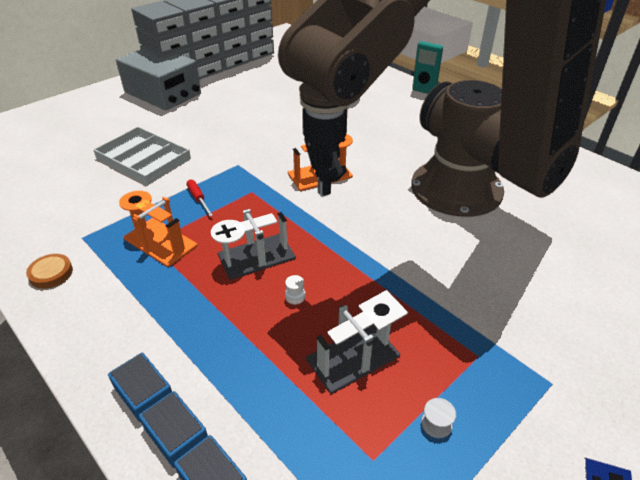

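View pics/top7.png

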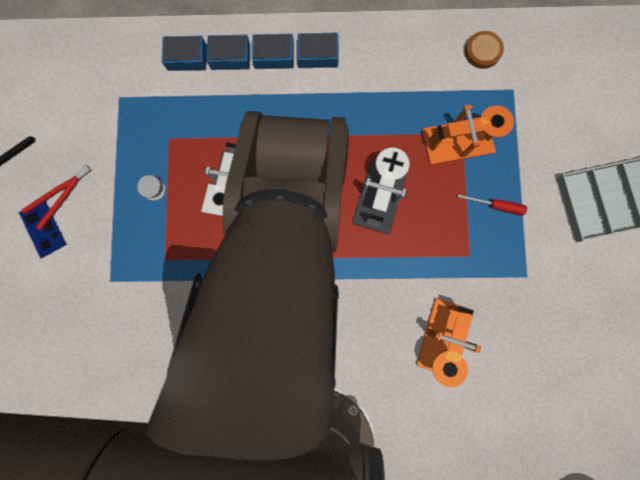

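The flag lies flat with its cross up, matching the level model in both views. The stand's outline is where it was before, and the bystanders are unmoved. I'll let the arm settle and hand in.

>>> {"api": "step_arm", "payload": {"rows": "0 0 0 0 0 0 0; 0 0 0 0 0 0 0; 0 0 0 0 0 0 0; 0 0 0 0 0 0 0; 0 0 0 0 0 0 0"}}

```text
t: 13.55
tool_pos: [0.5151, 0.018, 0.2523]
tool_rot: [0.806, 0.591, 0.0, -0.0]
ft_force: [-0.1, 0.5, -0.1]
opening: 0.0
```

```bash
python3 -c "
from cell import hand_in,ctrl; print(ctrl.state()['t']); print(hand_in())"
```

```text
13.55
the job is handed in; nothing more can be done
None
```

The round flag is flipped and lies flat on the far rest with its cross face up. I handed the job in at 13.6 s with the arm clear and touching nothing.

With closed fingertips I pressed the tail down to raise the flag to about 45°. I then went round behind the disc and pushed it over its pivot and down onto the far rest. Force readings stayed within about 2.5 N until the final press, where the reading rose to 11.6 N at the hard stop.

- **Flag and stand:** in the last scene and top pictures the flag matches a level model, and the stand sits on the outline I measured before moving.
- **Bystanders:** the square flag, jar, spool, screwdriver and both orange look-alikes looked unmoved, judged by eye. The arm partly hid the square flag and hid the jar in the top view, but both were clear in the scene view.
- **Disagreement:** my first fit from the network's points was about 3° off in yaw. I refitted from corners picked in the pictures, with errors under 1 pixel, before moving.

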